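Uncover the finished vials

ROBOT

A 6-joint arm with a two-finger parallel gripper is mounted at the origin on the work surface. World frame = base frame: x ahead of the robot, y to its left, z up, the work surface at z = 0. Lengths are in m, angles in rad, forces in N, time in s.
With the tool pointing down it reaches from about 0.325 to 0.85 m from the base axis. Payload 4.4 kg.
Tool frame: the origin (TCP) lies between the finger pads; the fingertips stand 25 mm ahead of it and the grasp point (between the pads) lies 6 mm ahead of it; z points along the fingers, y is the line along which they close (so a half turn about z gives the same grasp; the last joint's range is limited). The gripper opens to 94 mm and grips with 3 to 60 N. Pads are 16 mm wide; open, the fingers measure 119 mm over their backs; the gripper's body (75 mm by 177 mm) begins 78 mm behind the grasp point.
Start: joints at [-1.429, 0.207, 1.542, -0, 1.393, -0.15], TCP at [0.166, -0.551, 0.23] pointing down, gripper open.
Joint ranges: [-2.73, 2.73], [-0.86, 2.22], [0.23, 2.46], [-1.11, 4.25], [0.08, 2.63], [-2.82, 2.82]. Speed limits (rad/s): [2.79, 2.79, 3.14, 3.14, 3.14, 3.14].

INTERFACE

Orientations are given as [roll, pitch, yaw] about the fixed x, y, z axes, in that order (R = Rz(yaw) Ry(pitch) Rx(roll)).
In Python, from bench import robot, vision gives the robot as it stands. The module is installed in compiled form; this text tells all that it offers. Calls block until the motion is done:
- robot.goto(position, orientation): joint-space move of the TCP to a pose.
- robot.move_straight(position, rotation=None, feed=0.15, max_force=None): straight line of the TCP; rotation=None keeps the orientation; feed is the mean speed in m/s. With max_force (N) it stops when the force on the tool has changed by that much, and returns True; else False.
- robot.goto_joints(angles): joint-space move.
- robot.ungrasp() and robot.clamp(f_grip=None): open the fingers fully, or close them until they stop; f_grip is the grip in N (None keeps the last).
- robot.sleep(seconds).
- robot.solve_ik(position, orientation): joint angles nearest the present ones, or None.
- robot.sense(): the state.
- vision.capture(name): name is "scene" or "top" or "wrist"; returns a dict with "image" (400x640x3 uint8, red, green, blue), "depth" (400x640 float32, m along the optical axis (not along the pixel's ray), 0 where there is no reading), "fx", "fy", "cx", "cy" (pixels), "R" (3x3) and "t" (3): a world point X has camera coordinates R X + t. Camera axes: x right, y down, z forward; pixel columns grow to the right and rows downward; lengths in m; the calibration is good to about 2 mm. A picture is of the moment at which its call begins.
A pose or a line that the arm cannot do raises robot.PlanningError and nothing moves.
- robot.hand_in(): hands the job in; it is judged then, once.
The state is a dict: "clock": time; "qpos": joint angles; "qvel": joint speeds; "joint_efforts": joint torques, N m; "ee_pos": TCP position; "tcp_rot": TCP orientation; "ft_force": force on the tool from outside, world axes, zero at the start; "ft_torque": the same for the moment, N m; "finger_gap": opening from 0.0 (shut) to 1.0 (fully open); "grasp_force": force on a finger pad.
Only numpy, scipy, OpenCV 4.12 (cv2) and the standard library are available. Lean on these libraries where they do the work, as an engineer would, in place of code of your own. Each camera call takes 0.05 s, during which the arm holds its last target. There are 200 camera calls.

TASK

Lift the blue hold-down plate straight up by its bar handle off its two locating dowels, keeping it level so that it does not bind. Lower it into the empty steel tray and let it go there, lying flat on the tray's bottom, handle up; do not drop it in. Leave the orange plate seated on its own jig.

Things in the scene. Friction and masses are not known exactly. Their poses are not given: they have to be found in the camera images.
- blue_plate: The blue hold-down plate, to be moved: 180 x 96 x 8 mm, about 0.4 kg. Black bar handle on its middle: 60 mm long (along x), 16 mm wide (y), rising 36 mm above the upper face. Origin: centre of the underside; x along the long side, z up. Two round holes of 11.2 mm, 74 mm either side of the centre along x, fit over its jig's dowels.
- blue_jig: Aluminium vial jig under the blue plate, fixed, 190 x 106 mm. Origin: centre of its underside, on the bench; x along its long side. Its two end blocks carry the plate 52 mm above the bench. Two upright 10 mm dowels, 74 mm either side of centre along x, have their tips at 76 mm, 16 mm proud of the plate. Vial caps between the blocks reach 49 mm.
- tray: The shallow open stainless steel tray, fixed to the bench, empty: 300 x 200 mm outside, 40 mm high, walls and bottom 4 mm thick. Origin: centre of its underside; x along its long side.
- orange_plate: The orange hold-down plate on a second, identical jig (white vial caps); stays where it is. 180 x 96 x 8 mm, about 0.4 kg. Black bar handle on its middle: 60 mm long (along x), 16 mm wide (y), rising 36 mm above the upper face. Origin: centre of the underside; x along the long side, z up. 
There are look-alikes about, which are no part of the job. What is shaped like the blue_jig but pink or purple is not meant.

How it is judged:
By the outcome, as a careful person would: the job done as asked, in the order asked, and still so for the second after the job is handed in, with the robot touching nothing.
It also fails if it takes over 45 s, if anything falls off the work surface, if the arm or the gripper's body presses on something with over 40 N, if the wrist force passes 120 N, or if a joint passes its speed limit or range.

## Working session

There is one attempt and no reset: what is moved stays moved. The work goes in short steps, each a Python script; the robot and the scene stay as the last script left them, time stands still between calls to the robot, and variables do not carry over. Pictures are saved under pics/ and viewed, at most 10 in all, crops included, and the job is handed in when it is done.

```bash
mkdir -p pics
python3 - <<'E'
from bench import robot, vision
import cv2,pickle
for n in ("scene","top"):
    c=vision.capture(n); pickle.dump(c,open(n+".pkl","wb"))
    cv2.imwrite(f"pics/{n}.png",c["image"][:,:,::-1])
    print(n,c["fx"],c["R"].round(3).tolist(),c["t"].round(3))
s=robot.sense(); print(s["clock"],s["ft_force"],s["tcp_rot"])
E
```

```text
scene 412.0363534093667 [[-0.629, 0.778, -0.008], [0.668, 0.534, -0.518], [-0.399, -0.331, -0.855]] [ 0.25  -0.25   1.314]
top 450.79830417778896 [[0.024, -1.0, -0.009], [-0.998, -0.023, -0.059], [0.059, 0.011, -0.998]] [-0.014  0.427  1.127]
0.1 [0.51115852 0.52863388 0.43581802] [-3.13957562e+00 -2.98246703e-04  2.92791074e-01]
```

View pics/top.png

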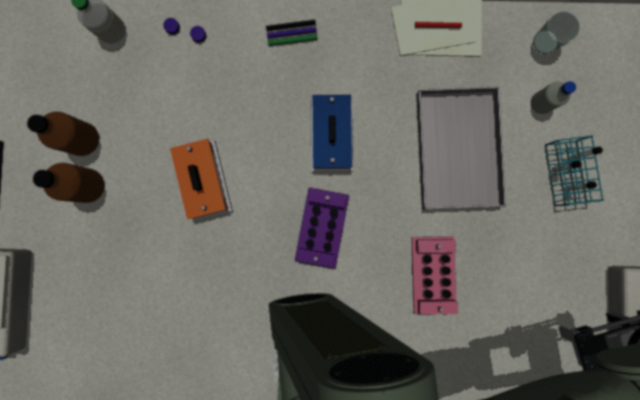

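View pics/scene.png

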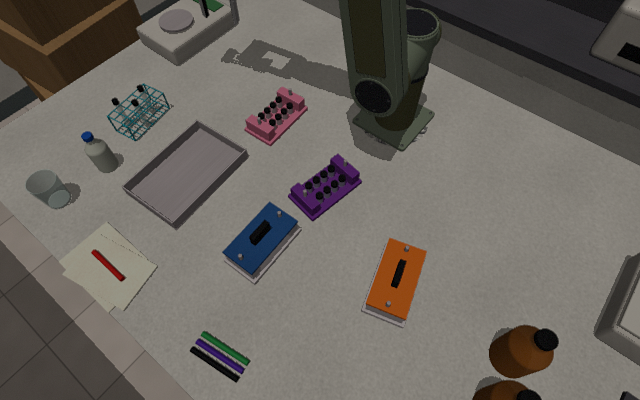

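The top view shows the blue plate at about (332,132) with its handle at its middle, its long side nearly along world x. The tray is at (460,150), the orange plate at (200,180), and the purple and pink jigs are decoys. The scene view agrees, with blue at (262,240), tray at (186,172) and nothing in the tray.

```bash
cat > h.py <<'E'
import numpy as np,cv2
def world(c,z=None):
    v,u=np.mgrid[0:400,0:640]
    d=np.stack([(u-c["cx"])/c["fx"],(v-c["cy"])/c["fy"],np.ones(u.shape)],-1)@c["R"]   # R^T d
    o=-c["R"].T@c["t"]
    s=c["depth"][...,None] if z is None else ((z-o[2])/d[...,2])[...,None]
    return o+d*s
def rect(P):
    (cx,cy),(w,h),a=cv2.minAreaRect(P.astype(np.float32)*1000)
    if w<h:w,h,a=h,w,a+90
    return np.round([cx,cy,w,h,(a+90)%180-90],1)
def big(m):
    n,l,s,_=cv2.connectedComponentsWithStats(m.astype(np.uint8)); return l==1+s[1:,4].argmax()
E
python3 - <<'E'
import pickle; from h import *
for n in("top","scene"):
    c=pickle.load(open(n+".pkl","rb")); im=c["image"].astype(int); W=world(c); r,g,b=np.moveaxis(im,-1,0)
    m=big((b>1.6*r)&(b>60)&(b>1.2*g)&(r<60))
    print(n,"blue",m.sum(),rect(world(c,.06)[m][:,:2]),"z",np.median(W[m][:,2]), "depth-z std",W[m][:,2].std())
    A=np.polyfit  # tilt
    P=W[m]; P=P[np.abs(P[:,2]-np.median(P[:,2]))<.006]; print(" plane",np.linalg.lstsq(np.c_[P[:,:2]-P[:,:2].mean(0),np.ones(len(P))],P[:,2],rcond=None)[0].round(4))
    ctr=P[:,:2].mean(0)
    k=(np.hypot(*(W[...,:2]-ctr).transpose(2,0,1))<.06)&(W[...,2]>.085)
    print(" handle",k.sum(),W[k].mean(0).round(4),rect(W[k][:,:2]),np.percentile(W[k][:,2],[50,95]))
    hd=(r+g+b<60)&(np.hypot(*(W[...,:2]-ctr).transpose(2,0,1))<.05); print(" dark",hd.sum(),rect(world(c,.096)[hd][:,:2]))
    o=big((r>150)&(b<80)&(g<140)); print(" orange",rect(world(c,.06)[o][:,:2]))
    # tray: pixels raised 25..50 mm, near it
    x0,y0=(W[150,460] if n=="top" else W[172,186])[:2]
    near=np.hypot(W[...,0]-x0,W[...,1]-y0)<.2
    t=big(near&(W[...,2]>.02)&(W[...,2]<.05)); print(" tray rim",t.sum(),W[150,460] if n=="top" else W[172,186],rect(world(c,.04)[t][:,:2]),rect(W[t][:,:2]))
    f=big(near&(W[...,2]<.012)&(r+g+b>60)&(abs(r-g)<200)&(np.hypot(W[...,0]-x0,W[...,1]-y0)<.14));
E
```

```text
top blue 2478 [583.8 -22.9 177.9  92.6   1.5] z 0.06048629180338716 depth-z std 0.053602369852151305
 plane [ 0.0009 -0.0009  0.0605]
 handle 165 [ 0.5853 -0.0208  0.0957] [585.1 -20.3  59.1  14.3   1.3] [0.09597566 0.09918973]
 dark 121 [578.4 -22.8  62.1   9.5   1.3]Traceback (most recent call last):
  File "<stdin>", line 12, in <module>
  File "h.py", line 13, in big
    n,l,s,_=cv2.connectedComponentsWithStats(m.astype(np.uint8)); return l==1+s[1:,4].argmax()
                                                                              ~~~~~~~~~~~~~~^^
ValueError: attempt to get argmax of an empty sequence
```

Run:
```python
import pickle; from h import *
for n in("top","scene"):
    c=pickle.load(open(n+".pkl","rb")); im=c["image"].astype(int); W=world(c); r,g,b=np.moveaxis(im,-1,0)
    m=big((b>1.6*r)&(b>60)&(b>1.2*g)&(r<60))
    P=W[m]; P=P[np.abs(P[:,2]-.06)<.006]; ctr=P[:,:2].mean(0)
    print(n,"blue",rect(world(c,.06)[m][:,:2]),ctr)
    k=(np.hypot(*(W[...,:2]-ctr).transpose(2,0,1))<.05)&(W[...,2]>.085)
    print(" handle",k.sum(),W[k].mean(0).round(4),rect(W[k][:,:2]))
    o=big((r>2*b)&(r>100)&(r>1.3*g)); print(" orange",rect(world(c,.06)[o][:,:2]))
    x0,y0=(W[150,460] if n=="top" else W[172,186])[:2]
    near=(np.hypot(W[...,0]-x0,W[...,1]-y0)<.2)
    t=big(near&(W[...,2]>.03)&(W[...,2]<.05)); print(" tray rim",t.sum(),rect(world(c,.04)[t][:,:2]),rect(W[t][:,:2]))
    f=(np.hypot(W[...,0]-x0,W[...,1]-y0)<.08);print(" floor z",np.percentile(W[f][:,2],[1,50,99]))
    q=np.hypot(*(W[...,:2]-ctr).transpose(2,0,1)); print(" raised near blue, 60..150mm:",[ (W[k].mean(0).round(3),k.sum()) for k in [(q<.25)&(W[...,2]>.11)]])
from bench import robot
print(robot.sense()["qpos"])
for x,y,z in((.5845,-.0215,.2),(.585,-.26,.2)):
    for yaw in(.025,.025+np.pi): print(robot.solve_ik([x,y,z],[np.pi,0,yaw]))
```

```text
top blue [583.8 -22.9 177.9  92.6   1.5] [ 0.58363645 -0.02247159]
 handle 165 [ 0.5853 -0.0208  0.0957] [585.1 -20.3  59.1  14.3   1.3]
 orange [459.6 302.  179.   95.5  16. ]
 tray rim 992 [ 555.  -342.7  300.   202.6    3.4] [ 555.8 -344.3  301.   201.8    3.4]
 floor z [-0.00079042  0.00444827  0.00935019]
 raised near blue, 60..150mm: [(array([ 0.36 , -0.016,  1.15 ]), np.int64(1080))]
scene blue [586.  -21.4 179.9  95.5   2. ] [ 0.59046467 -0.01859872]
 handle 189 [ 0.5863 -0.0192  0.0953] [585.1 -20.7  59.6  16.4   1.8]
 orange [460.4 303.7 181.   95.9  16. ]
 tray rim 947 [ 555.2 -341.6  301.9  207.4    3.4] [ 554.3 -344.1  301.8  206.     3.5]
 floor z [0.00118429 0.00568826 0.00997515]
 raised near blue, 60..150mm: [(array([nan, nan, nan]), np.int64(0))]
[-1.42850130e+00  2.07356671e-01  1.54278191e+00 -7.65547824e-06
  1.39349302e+00 -1.50494992e-01]
[-1.84682591e-01  2.53016343e-01  1.54962813e+00 -4.44089210e-16
  1.33894818e+00  1.36111374e+00]
[-0.18468259  0.25301634  1.54962813  0.          1.33894818 -1.78047892]
[-5.53285094e-01  3.66525445e-01  1.40249553e+00 -4.44089210e-16
  1.37257168e+00  9.92511233e-01]
[-0.55328509  0.36652545  1.40249553  0.          1.37257168 -2.14908142]<stdin>:14: RuntimeWarning: Mean of empty slice.
  ret = um.true_divide(
```

Both cameras agree: blue plate at (585, −21) mm with yaw 1.6°, tray at (555, −343) with yaw 3.4°. I'll approach, clamp lightly and read the side loads.

```bash
cat >> h.py <<'E'
def show(robot,tag):
    s=robot.sense(); print(tag,round(s["clock"],2),"p",np.round(s["ee_pos"],4),"rot",np.round(s["tcp_rot"],4),"F",np.round(s["ft_force"],2),"T",np.round(s["ft_torque"],3),"gap",round(s["finger_gap"],4),"g",round(s["grasp_force"],1)); return s
E
python3 - <<'E'
from h import *; from bench import robot,vision
yaw=np.deg2rad(1.6)
robot.goto([.585,-.021,.22],[np.pi,0,yaw]); show(robot,"above")
c=vision.capture("wrist"); cv2.imwrite("pics/wrist.png",c["image"][:,:,::-1])
W=world(c); k=(np.hypot(W[...,0]-.585,W[...,1]+.021)<.05)&(W[...,2]>.085)&(W[...,2]<.105)
print("handle",k.sum(),W[k].mean(0).round(4),rect(W[k][:,:2]))
print(robot.move_straight([.585,-.021,.092],feed=.1,max_force=8)); show(robot,"down")
robot.clamp(4); robot.sleep(.2); show(robot,"clamp")
E
```

```text
above 2.5 p [ 0.585  -0.0219  0.22  ] rot [ 3.1413e+00 -1.0000e-04  2.6700e-02] F [ 0.15 -0.3   0.97] T [ 0.026  0.004 -0.026] gap 0.9971 g 0.0
handle 1154 [ 0.5861 -0.0231  0.0952] [584.2 -23.   60.1  15.7   1.8]
False
down 3.98 p [ 0.5858 -0.0211  0.0929] rot [ 3.1412e+00 -1.8000e-03  2.7900e-02] F [-0.04 -0.48 -0.01] T [ 0.059  0.009 -0.031] gap 0.9994 g 0.0
clamp 5.36 p [ 0.585  -0.0221  0.092 ] rot [ 3.1398 -0.      0.0279] F [ 0.3  -5.34 -0.72] T [-0.947  0.054  0.059] gap 0.1697 g 4.0
```

View pics/wrist.png

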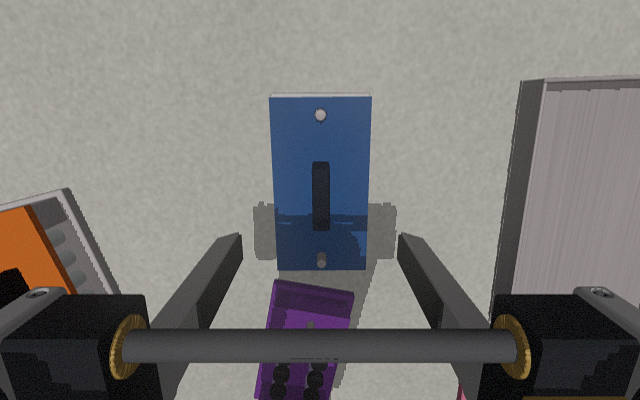

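The wrist view shows the handle centred at about (320,196) between the fingers, with the dowels at (320,115) and (320,260). The clamp reads Fy ≈ −5 N, so the handle sits slightly further to −y. I'll shift that way until the side load is gone.

Run:
```python
from h import *; from bench import robot
y=-.021
for i in range(5):
    y-=.0005; robot.move_straight([.585,y,.092],feed=.02); robot.sleep(.1); s=show(robot,f"y={y:.4f}")
    if s["ft_force"][1]>-1.2: break
```

```text
y=-0.0215 5.71 p [ 0.585  -0.0221  0.092 ] rot [3.1405 0.     0.028 ] F [-0.33 -5.33 -0.16] T [-0.94  -0.008  0.077] gap 0.1716 g 4.0
y=-0.0220 6.06 p [ 0.585  -0.0222  0.092 ] rot [ 3.1412e+00 -1.0000e-04  2.8000e-02] F [-0.43 -5.22 -0.74] T [-0.878  0.01   0.054] gap 0.174 g 4.0
y=-0.0225 6.41 p [ 0.585  -0.0222  0.092 ] rot [-3.1412e+00 -1.0000e-04  2.7900e-02] F [ 0.99 -1.74 -1.08] T [-0.487 -0.087  0.053] gap 0.1695 g 4.0
y=-0.0230 6.76 p [ 0.585  -0.0223  0.092 ] rot [-3.1404e+00 -1.0000e-04  2.7900e-02] F [0.36 0.38 0.29] T [ 0.045 -0.048  0.099] gap 0.1725 g 4.0
```

Run:
```python
from h import *; from bench import robot
robot.clamp(35); robot.sleep(.2); show(robot,"grip")
for z in(.095,.105,.124):
    hit=robot.move_straight([.585,-.0229,z],feed=.03,max_force=15); show(robot,f"z={z} {hit}")
    if hit: break
```

```text
grip 7.17 p [ 0.585  -0.0227  0.092 ] rot [-3.141e+00  1.000e-04  2.790e-02] F [ 0.63  0.68 -0.68] T [ 0.187 -0.135  0.063] gap 0.1671 g 35.0
z=0.095 False 7.42 p [ 0.5846 -0.023   0.0947] rot [-3.1416e+00  1.0000e-03  2.7700e-02] F [ 0.45 -0.09 -3.92] T [ 0.03  -0.156  0.028] gap 0.17 g 35.0
z=0.105 False 7.91 p [ 0.5848 -0.0229  0.1052] rot [-3.1416e+00  3.0000e-04  2.7900e-02] F [ 0.66  0.58 -2.69] T [-0.016  0.015 -0.075] gap 0.1689 g 35.0
z=0.124 False 8.69 p [ 0.5848 -0.0228  0.1239] rot [-3.1415e+00  3.0000e-04  2.8000e-02] F [ 0.26  0.51 -3.86] T [ 0.048 -0.001  0.029] gap 0.1677 g 35.0
```

The plate came off clean. Next I'll raise it, carry it over the tray, check it's level and lower it.

Run:
```python
from h import *; from bench import robot,vision
yaw=np.deg2rad(3.4)
robot.move_straight([.585,-.0229,.2],feed=.12)
robot.move_straight([.555,-.343,.2],[np.pi,0,yaw],feed=.15); robot.sleep(.2); show(robot,"over")
for n in("top","scene","wrist"):
    c=vision.capture(n); r,g,b=np.moveaxis(c["image"].astype(int),-1,0)
    if n!="top": cv2.imwrite(f"pics/{n}2.png",c["image"][:,:,::-1])
    m=(b>1.6*r)&(b>60)&(b>1.2*g)&(r<60); W=world(c); m&=(abs(W[...,2]-.168)<.03)&(c["depth"]>0)
    if m.sum()<100: print(n,m.sum()); continue
    P=W[m]; print(n,m.sum(),rect(P[:,:2]),"z",np.median(P[:,2]),"tilt",np.linalg.lstsq(np.c_[P[:,:2]-P[:,:2].mean(0),np.ones(len(P))],P[:,2],rcond=None)[0].round(4))
    t=(np.hypot(W[...,0]-.555,W[...,1]+.343)<.2)&(W[...,2]>.03)&(W[...,2]<.05)
    print(" rim",rect(W[t][:,:2]))
```

```text
over 11.97 p [ 0.5551 -0.3426  0.2001] rot [-3.1415e+00 -1.0000e-04  5.9900e-02] F [ 0.23 -1.08 -3.03] T [ 0.017 -0.02   0.005] gap 0.1695 g 35.0
top 325 [ 628.9 -334.8   90.6   30.2  -86.4] z 0.16819858082678585 tilt [-0.0142  0.0034  0.1682]
 rim [ 565.  -342.6  281.6  199.8    3.2]
scene 956 [ 626.6 -390.7  346.9  150.9  -50. ] z 0.16954968660634817 tilt [-0.0276  0.0944  0.1679]
 rim [ 554.3 -343.7  301.5  204.1    3.4]
wrist 23703 [ 566.7 -342.3  152.8   96.1    3.4] z 0.1676253080562436 tilt [-0.0004  0.0008  0.1676]
 rim [ 567.3 -345.6  271.9  200.6    3.5]
```

View pics/scene2.png

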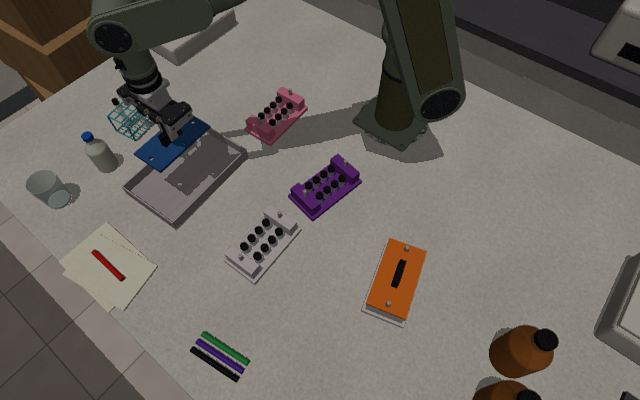

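The plate is held level over the tray at (172,145). The jig at (262,243) is free with both dowels showing, and the orange plate is still on its jig at (397,280). Now I'll lower it.

Run:
```python
from h import *; from bench import robot
print(robot.move_straight([.555,-.343,.06],feed=.1,max_force=12)); show(robot,"low")
print(robot.move_straight([.555,-.343,.041],feed=.015,max_force=4)); show(robot,"touch")
```

```text
False
low 13.67 p [ 0.5557 -0.3435  0.061 ] rot [ 3.1403e+00 -1.4000e-03  5.9400e-02] F [-0.29 -0.66 -3.3 ] T [ 0.045  0.022 -0.033] gap 0.1683 g 35.0
True
touch 14.64 p [ 0.555 -0.343  0.044] rot [-3.1414e+00  2.0000e-04  5.9300e-02] F [ 0.01 -0.42  4.91] T [-0.075 -0.087  0.012] gap 0.1686 g 35.0
```

It touched down at exactly the height I expected, so I'll release it and back off.

Run:
```python
from h import *; from bench import robot,vision
robot.clamp(5); robot.sleep(.1); robot.ungrasp(); show(robot,"open")
robot.move_straight([.555,-.343,.2],feed=.12); robot.goto([.35,-.45,.25],[np.pi,0,.06]); show(robot,"away")
c=vision.capture("scene"); r,g,b=np.moveaxis(c["image"].astype(int),-1,0); cv2.imwrite("pics/end.png",c["image"][:,:,::-1])
W=world(c); m=(b>1.6*r)&(b>40)&(b>1.2*g)&(r<60)&(np.hypot(W[...,0]-.555,W[...,1]+.343)<.13)
P=W[m]; print(rect(P[:,:2]),np.median(P[:,2]),np.linalg.lstsq(np.c_[P[:,:2]-P[:,:2].mean(0),np.ones(len(P))],P[:,2],rcond=None)[0].round(4))
```

```text
open 16.21 p [ 0.5532 -0.3415  0.0417] rot [-3.1381  0.0038  0.0594] F [-0.75  0.72 -1.51] T [-0.004  0.002  0.027] gap 1.0063 g 0.0
away 18.62 p [ 0.3506 -0.4495  0.2496] rot [-3.1407e+00 -5.0000e-04  6.0500e-02] F [-0.14  0.78 -0.54] T [0.026 0.019 0.028] gap 0.9983 g 0.0
[ 555.1 -340.2  180.2   99.7    3.4] 0.013495422814866431 [-0.0006 -0.0029  0.0137]
```

View pics/end.png

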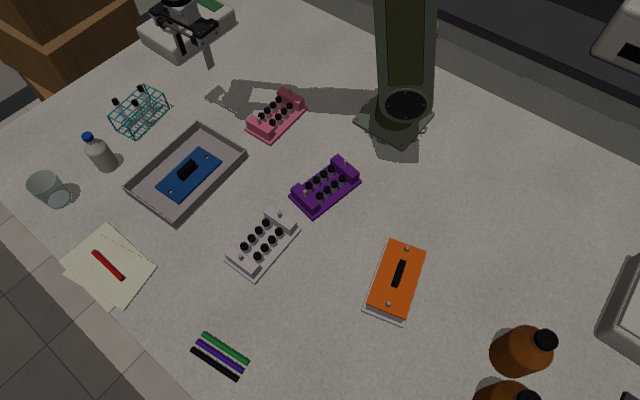

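The blue plate lies flat in the tray, handle up, at (188,174), with its upper face at about 13 mm. The orange plate hasn't moved, and the gripper is clear of everything.

```bash
python3 -c "
from bench import robot
print(robot.hand_in())"
```

```text
the job is handed in; nothing more can be done
None
```

The blue plate came off its dowels without binding and now lies flat in the tray, handle up; the orange plate is still on its jig, and I handed the job in about 19 s into the 45 s limit.

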